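# Slide the specimen tray between the lamp feet onto the microscope stage's viewing plate

## Task

Push the shallow metal tray of specimens across the black stage plate, through the narrow gap between the two lamp feet, until it sits fully home, square and centred, against the steel stop bar on the far side. Only push it from outside with the fingertips: do not grip it, lift it or reach over into it (the polished specimens must not be touched), and leave the things standing around it where they are. Then take the hand clear.

Things in the scene. Friction and masses are not known exactly. Their poses are not given: they have to be found in the camera images.
- tray: Loose low aluminium tray, 80 mm (its x) by 84 mm (its y), walls 14 mm high, 0.2 to 0.42 kg, with four fixed black specimen mounts whose polished tops are 21 mm above its underside. Origin: centre of its underside. It lies flat on the stage before the gap, its x within 0.5 rad of the stage's x. Its +x wall goes to the stop bar. It slides and turns freely when pushed; friction varies.
- stage: Fixed flat microscope stage plate, black top with white edge, 18 mm thick, lying on the bench; place and yaw vary. Origin: at bench level below the middle of the gap between the lamp feet. Its x is the direction of the push, from the tray through the gap to the stop bar; its y points to the left foot. The plate spans x -228 to +144 mm, y -187 to +187 mm.
- foot_left (a point): Centre of the left lamp foot at the plate's top, x 0, y +75.5 mm in the stage's frame. A fixed upright steel cylinder, 60 mm diameter, 36 mm high, with a 6 mm button on top. From its outer side (beyond y 103 mm) a gooseneck leads outward and up to a small lamp head at x 35 to 80 mm, |y| above 135 mm, up to 115 mm above the plate.
- foot_right (a point): Centre of the right lamp foot at the plate's top, x 0, y -75.5 mm; mirror image of the left one. The gap between the two feet is 91 mm: 3.5 mm to spare on each side of the tray.
- stop (a point): Middle of the near face of the stop bar, at the plate's top, x +105 mm, y 0 in the stage's frame: a fixed steel bar across the plate, 104 mm long (along y), 14 mm thick, 12 mm high.
- gap (a point): Point on the plate's top (18 mm above the bench) midway between the two lamp feet; axes as the stage's.
- home (a point): Point on the plate's top at the centre of the round white disc (89 mm in diameter, flush), 65 mm along the stage's x from the gap; axes as the stage's. The tray's origin comes here when the tray is home against the stop bar.
- spare_mount: Bystander: loose black resin cylinder, 30 mm diameter, 20 mm high, standing on the stage plate near its +y edge, before the gap. Origin: centre of its underside.
- objective: Bystander: dark metal lens barrel, 42 mm diameter, 50 mm high, standing on the stage plate near its -y edge, before the gap. Origin: centre of its underside.
- dish: Bystander: closed clear dish with yellow grains, 90 mm diameter, 14 mm high, on the bench. Origin: centre of its underside.
- dropper: Bystander: small amber bottle, 32 mm diameter, 75 mm high, on the bench. Origin: centre of its underside.
- slide_box: Bystander: grey box, 98 x 82 x 34 mm, on the bench. Origin: centre of its underside.
- blower: Bystander: black rubber blower bulb, 60 mm diameter, 110 mm high, standing on the bench. Origin: centre of its underside.
- tweezers: Bystander: steel tweezers, 140 mm long, lying on the bench. Origin: about their middle, underside.
Mind the look-alikes: they are no part of the job. Of the things like the tray, leave any that is blue or pink; of the rest the smaller one is meant.

How it is judged:
By the outcome, as a careful person would: the job done as asked, in the order asked, and still so for the second after the job is handed in, with the robot touching nothing.
It also fails if it takes over 64 s, if anything falls off the work surface, if the arm or the gripper's body presses on something with over 40 N, if the wrist force passes 120 N, or if a joint passes its speed limit or range.

## Robot

A 7-joint arm with a two-finger parallel gripper is mounted at the origin on the work surface. World frame = base frame: x ahead of the robot, y to its left, z up, the work surface at z = 0. Lengths are in m, angles in rad, forces in N, time in s.
With the tool pointing down it reaches from about 0.425 to 1.025 m from the base axis. Payload 9.4 kg.
Tool frame: the origin (TCP) lies at the very end of the fingers, on their centre line; the grasp point (between the pads) lies 19 mm behind it (arm.pinch_z is the distance from the TCP to the grasp point, in m); y points along the fingers, x is the direction in which the jaws open and shut, and the axes are right-handed (so a half turn about y gives the same grasp; the last joint's range is limited). The gripper opens to 93 mm and grips with 3 to 60 N. Pads are 15 mm wide; open, the fingers measure 128 mm over their backs; the gripper's body (75 mm by 188 mm) begins 65 mm behind the grasp point.
Start: joints at [1.251, 0.599, -0.003, 1.599, 0.002, 0.943, -0.08], TCP at [0.174, -0.704, 0.198] pointing down, gripper open.
Joint ranges: [-2.57, 2.57], [-0.35, 1.97], [-1.29, 1.29], [0.11, 2.56], [-1.05, 4.19], [0.11, 1.86], [-2.63, 2.63]. Speed limits (rad/s): [2.22, 2.22, 3.01, 3.01, 3.14, 3.14, 3.14].

## Interface

Orientations are given as a rotation vector (axis times angle).
In Python, from station import arm gives the robot as it stands. The module is installed in compiled form; this text tells all that it offers.
- The arm moves only by the tool apply_moves, never from a script. Its argument "targets" is a list that holds one entry, the list of rows, each a list of 7 numbers: the turn, a rotation vector about the tool's x, y, z in degrees, then the shift along the tool's x, y, z in m, then the closure in counts, from 0 (fully open) to 255 (shut). A call has 1 to 8 rows; each row is the pose to reach, as a shift and turn from the pose commanded when the call began, along the tool's axes at that moment; what a row does not reach only later rows make up. A row lasts 1/10 s, in which the tool goes at most 50 mm and 8.59 degrees, less where a joint would pass 70% of its speed; a pose out of reach is approached as far as the arm can. A call with a gripper value outside its range is refused whole. The fingers move at their own pace and stop on an object; the grip force is fixed at half the most. Time passes only in rows, so rows that repeat a pose let the fingers close. It gives the time, the measured TCP pose, the force and the opening at its end, in the units of the state.
- arm.get_obs(): the state, without advancing time (a new reading comes with each control period).
- arm.get_image(name): name is "scene" or "top" or "wrist"; returns the picture (400x640x3 uint8, red, green, blue); there is no depth.
- arm.camera_params(name): a dict with "K" (3x3 intrinsics, pixels), "world_from_camera" (4x4, takes a point from camera to world coordinates). Camera axes: x right, y down, z forward; pixel columns grow to the right and rows downward; lengths in m; the calibration is good to about 2 mm. A picture is of the moment at which its call begins: read the wrist's pose just before it. camera_params takes no time and is no camera call; for the wrist camera it gives the pose at the moment of the call.
- arm.hand_in(): hands the job in, once; it reports no verdict.
Trained networks look in the newest picture that a camera, given by its name, has taken for a name from the list of things; names that differ only in an ending like _2 or _b are one class to them, and where a whole thing is asked for, a point or a joint stands for the part that bears it (a point fixed in the world has none). Each returns a list of dicts, best first, with "confidence" (0 to 1); they miss things now and then, are a little off and sometimes report something else, mostly with a low value. They report only what shows in the picture. A call takes as long as a camera call. They do not tell look-alikes from the thing itself.
- arm.find_in(name, camera): "uv" ([column, row] in pixels, amid what is visible of it).
- arm.tip_of(name, camera): "uv" ([column, row] in pixels: a listed point, or the origin of a listed thing).
The state is a dict: "time_s": time; "qpos": joint angles; "joint_velocities": joint speeds; "tau": joint torques, N m; "tcp_pos": TCP position; "tcp_rot": TCP orientation; "contact_force": force on the tool from outside, world axes, zero at the start; "ft_torque": the same for the moment, N m; "width": finger opening in m.
Only numpy, scipy, OpenCV 4.12 (cv2) and the standard library are available. Lean on these libraries where they do the work, as an engineer would, in place of code of your own. Each camera call takes 0.05 s, during which the arm holds its last target.

## Working session

There is one attempt and no reset: what is moved stays moved. The work goes in short steps, Python scripts to look and compute and a tool call to move; the robot and the scene stay as the last step left them, time stands still between calls to the robot, and variables do not carry over. Pictures are saved under pics/ and viewed, and the job is handed in when it is done.

Besides the shell and the picture viewer there is one more tool, called after "Request:" as name([rows], argument=value, ...), one row to a line, values as JSON. apply_moves: Moves the arm, as the interface text tells. Its arguments: {"type":"object","properties":{"targets":{"type":"array"}},"required":["targets"]}

```bash
mkdir -p pics; ls; python3 - <<'E'
from station import arm
import cv2
o=arm.get_obs(); print(o)
for c in ["scene","top","wrist"]:
    im=arm.get_image(c); cv2.imwrite(f"pics/{c}0.png",im[:,:,::-1])
    p=arm.camera_params(c); print(c,p["K"],p["world_from_camera"])
print(arm.pinch_z)
E
```

```text
pics
{'time_s': 0.0, 'qpos': array([ 1.25129955,  0.60010812, -0.00252129,  1.60012186,  0.00180996,
        0.94287711, -0.07982207]), 'joint_velocities': array([ 3.07902979e-05, -6.61524846e-04, -1.81577959e-03,  6.57268014e-04,
        8.74923131e-04, -1.46269267e-04, -1.20139464e-03]), 'tau': array([-8.18316421e-04, -7.65073729e+01,  1.49711441e+00, -2.52352935e+01,
       -5.24534890e-02,  1.67756213e-02,  1.06070222e-04]), 'tcp_pos': array([ 0.17414496, -0.70325132,  0.19747545]), 'tcp_rot': array([-1.31349974,  1.02942618, -1.02728506]), 'contact_force': array([-0.3257212 ,  0.06401343,  0.40743245]), 'ft_torque': array([-0.05502359, -0.0225574 ,  0.00353128]), 'width': 0.09289192272523139}
scene [[401.63452945   0.         323.9064282 ]
 [  0.         401.63452945 197.60066318]
 [  0.           0.           1.        ]] [[ 0.85571058  0.31265322 -0.41231951  1.04658924]
 [ 0.51702945 -0.54890632  0.65679708 -0.7241898 ]
 [-0.02097506 -0.77520953 -0.63135586  0.74571129]
 [ 0.          0.          0.          1.        ]]
top [[440.29243557   0.         320.62441702]
 [  0.         440.29243557 203.14873933]
 [  0.           0.           1.        ]] [[-2.24973711e-02 -9.92441731e-01  1.20636973e-01  4.27458775e-01]
 [-9.99743279e-01  2.26577733e-02 -4.20748199e-05  3.45014896e-02]
 [-2.69160837e-03 -1.20606949e-01 -9.92696690e-01  1.36610930e+00]
 [ 0.00000000e+00  0.00000000e+00  0.00000000e+00  1.00000000e+00]]
wrist [[351.85680243   0.         322.68934261]
 [  0.         351.85680243 207.99284678]
 [  0.           0.           1.        ]] [[ 0.24092175 -0.94241782 -0.23195982  0.23685275]
 [-0.97054261 -0.23441646 -0.05564145 -0.68712965]
 [-0.0019377   0.23853213 -0.97113267  0.38437486]
 [ 0.          0.          0.          1.        ]]
0.0188
```

View pics/scene0.png

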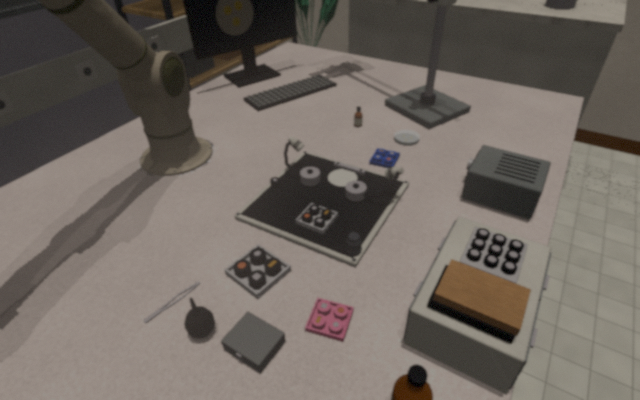

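View pics/top0.png

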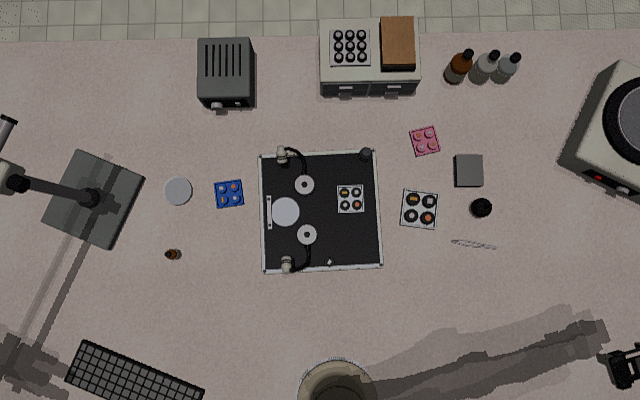

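```bash
python3 - <<'E'
from scipy.spatial.transform import Rotation as R
print(R.from_rotvec([-1.31349974,  1.02942618, -1.02728506]).as_matrix())
E
```

```text
[[ 2.40441373e-01 -5.16716528e-04  9.70663525e-01]
 [-9.70662497e-01  1.42175166e-03  2.40441875e-01]
 [-1.50428277e-03 -9.99998856e-01 -1.59709435e-04]]
```

```bash
cat > h.py <<'E'
from station import arm
import numpy as np, cv2
from scipy.spatial.transform import Rotation as R
def ray(uv,P):
    d=P["world_from_camera"][:3,:3]@np.linalg.solve(P["K"],[uv[0],uv[1],1.0]); return P["world_from_camera"][:3,3],d
def at(uv,P,z):
    o,d=ray(uv,P); return o+d*(z-o[2])/d[2]
def proj(p,P):
    T=np.linalg.inv(P["world_from_camera"]); c=P["K"]@(T[:3,:3]@np.asarray(p,float)+T[:3,3]); return c[:2]/c[2]
E
python3 - <<'E'
from h import *
zs=dict(tray=.018,gap=.018,home=.018,stop=.018,foot_left=.018,foot_right=.018,spare_mount=.018,objective=.018,stage=0)
for c in ["top","scene"]:
    im=arm.get_image(c);P=arm.camera_params(c)
    cv2.imwrite(f"pics/{c}1.png",im[:,:,::-1])
    for n,z in zs.items():
        for r in arm.tip_of(n,c)[:3]:
            print(c,n,np.round(r["uv"],1),round(r["confidence"],2),np.round(at(r["uv"],P,z),4))
im=cv2.imread("pics/top1.png")[135:285,245:450]
cv2.imwrite("pics/topcrop.png",cv2.resize(im,None,fx=3.9,fy=3.9,interpolation=cv2.INTER_CUBIC))
E
```

```text
top tray [417.  208.9] 0.97 [ 0.5667 -0.2617  0.018 ]
top tray [228.6 194.6] 0.92 [0.6244 0.3184 0.018 ]
top tray [422.7 140.1] 0.79 [ 0.7832 -0.2902  0.018 ]
top gap [307.7 210.5] 0.76 [0.5694 0.0747 0.018 ]
top gap [284.1 211.9] 0.58 [0.5667 0.1474 0.018 ]
top home [286.8 210.2] 0.57 [0.5718 0.1391 0.018 ]
top stop [271.4 212.1] 0.73 [0.567  0.1865 0.018 ]
top foot_left [308.9 235.6] 0.58 [0.4922 0.0725 0.018 ]
top foot_left [466.5 174. ] 0.19 [ 0.6721 -0.4207  0.018 ]
top foot_right [303.  187.2] 0.95 [0.6423 0.0879 0.018 ]
top spare_mount [326.1 259.9] 0.48 [0.4173 0.0217 0.018 ]
top objective [366.2 156.5] 0.65 [ 0.7348 -0.1112  0.018 ]
top stage [306.9 212.2] 0.74 [0.566  0.0779 0.    ]
top stage [301.  185.3] 0.36 [0.6513 0.0948 0.    ]
top stage [178.2 187.6] 0.27 [0.6529 0.4807 0.    ]
scene tray [329.  321.9] 0.95 [ 0.7922 -0.3121  0.018 ]
scene tray [316.8 221.3] 0.94 [ 0.6068 -0.0626  0.018 ]
scene tray [382.7 159.2] 0.91 [0.6349 0.2953 0.018 ]
scene gap [331.2 187.7] 0.69 [0.5661 0.0832 0.018 ]
scene home [341.3 175.3] 0.57 [0.5617 0.1523 0.018 ]
scene stop [349.2 167.3] 0.61 [0.5624 0.202  0.018 ]
scene foot_left [311.4 181.2] 0.84 [0.4978 0.0813 0.018 ]
scene foot_left [345.4 168.1] 0.58 [0.5541 0.1922 0.018 ]
scene foot_right [358. 195.] 0.68 [0.6507 0.0917 0.018 ]
scene spare_mount [273.6 184.7] 0.58 [0.4084 0.0106 0.018 ]
scene objective [358.1 249.1] 0.87 [ 0.7492 -0.0979  0.018 ]
scene objective [332.1 190.8] 0.58 [0.5759 0.0717 0.018 ]
scene stage [332.8 193. ] 0.59 [0.5714 0.0833 0.    ]
```

View pics/topcrop.png

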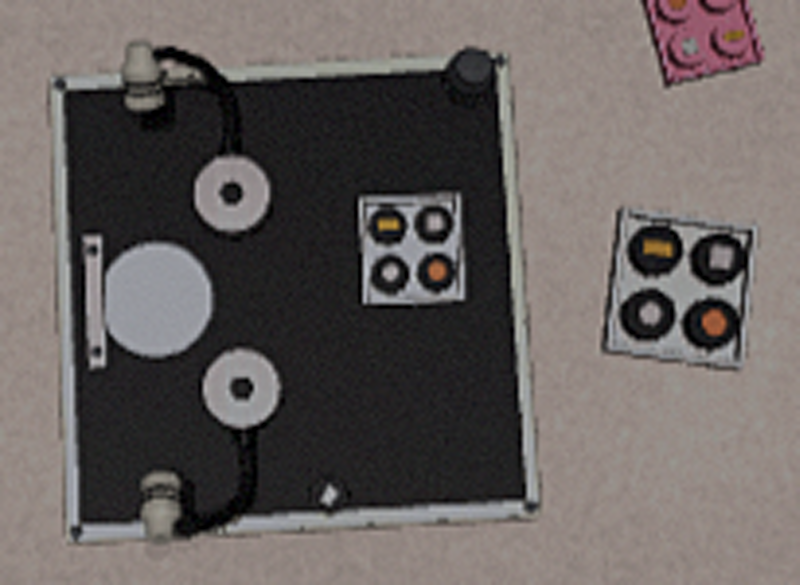

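The top crop shows the candidates. The smaller silver tray is on the plate at px (351,199). The larger silver tray is on the bench at (419,208), the blue one at (229,194) and the pink one at (424,140). The small silver one on the plate is meant. Stage x points roughly along world +y. I'll move to the tray's -y side to look.

Request:
apply_moves([
  [[0, 9, 0, -0.49, 0.03, 0.66, 145], [0, 9, 0, -0.49, 0.03, 0.66, 145], [0, 9, 0, -0.49, 0.03, 0.66, 145], [0, 9, 0, -0.49, 0.03, 0.66, 145], [0, 9, 0, -0.49, 0.03, 0.66, 145], [0, 9, 0, -0.49, 0.03, 0.66, 145], [0, 9, 0, -0.49, 0.03, 0.66, 145], [0, 9, 0, -0.49, 0.03, 0.66, 145]],
])

```text
time_s: 1.95
tcp_pos: [0.4297, -0.3937, 0.1839]
tcp_rot: [-1.248, 1.145, -1.146]
contact_force: [0.4, 0.0, 0.2]
width: 0.0406
```

Request:
apply_moves([
  [[0, 0, 0, -0.305, 0.03, 0.297, 145], [0, 0, 0, -0.305, 0.03, 0.297, 145], [0, 0, 0, -0.305, 0.03, 0.297, 145], [0, 0, 0, -0.305, 0.03, 0.297, 145], [0, 0, 0, -0.305, 0.03, 0.297, 145], [0, 0, 0, -0.305, 0.03, 0.297, 145], [0, 0, 0, -0.305, 0.03, 0.297, 145], [0, 0, 0, -0.305, 0.03, 0.297, 145]],
])

```text
time_s: 2.75
tcp_pos: [0.6826, -0.0849, 0.1556]
tcp_rot: [-1.248, 1.145, -1.146]
contact_force: [0.7, -0.8, 0.7]
width: 0.0402
```

```bash
python3 - <<'E'
from h import *
P=arm.camera_params("wrist"); o=arm.get_obs(); im=arm.get_image("wrist")
print(o["time_s"],o["tcp_pos"],R.from_rotvec(o["tcp_rot"]).as_matrix().round(4).tolist(),o["width"])
np.savez("w1.npz",im=im,K=P["K"],T=P["world_from_camera"])
cv2.imwrite("pics/w1.png",im[:,:,::-1])
for n,z in dict(tray=.018,gap=.018,home=.018,stop=.018,foot_left=.018,foot_right=.018).items():
    for r in arm.tip_of(n,"wrist")[:2]:
        print(n,np.round(r["uv"],1),round(r["confidence"],2),np.round(at(r["uv"],P,z),4))
E
```

```text
2.75 [ 0.68262579 -0.08485472  0.15561734] [[0.0856, 0.0003, 0.9963], [-0.9963, -0.0001, 0.0856], [0.0002, -1.0, 0.0003]] 0.04024561986772706
tray [557.4 102.8] 0.78 [ 0.7808 -0.2837  0.018 ]
tray [290.9 272.8] 0.68 [ 0.5987 -0.0594  0.018 ]
home [ 81.9 288. ] 0.82 [0.5641 0.1489 0.018 ]
stop [ 39.2 283.5] 0.87 [0.5654 0.1912 0.018 ]
foot_right [140.2 216.4] 0.93 [0.6443 0.0877 0.018 ]
```

View pics/w1.png

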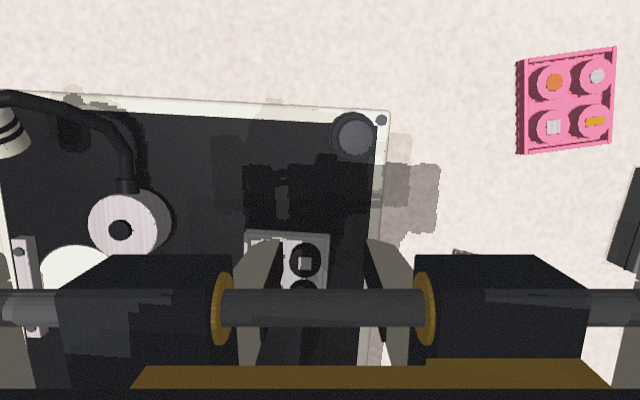

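The wrist camera sees the tool +z side, with image up = tool +z. The tray is at (291,265), partly hidden by the hand. I'll turn half round so that +z faces the tray from its -y side.

Request:
apply_moves([
  [[0, -8, 0, -0.01, -0.04, 0.01, 145], [0, -16, 0, -0.02, -0.06, 0.02, 145], [0, -24, 0, -0.02, -0.06, 0.02, 145], [0, -32, 0, -0.02, -0.06, 0.02, 145], [0, -40, 0, -0.02, -0.06, 0.02, 145], [0, -48, 0, -0.02, -0.06, 0.02, 145], [0, -56, 0, -0.02, -0.06, 0.02, 145], [0, -64, 0, -0.02, -0.06, 0.02, 145]],
])

```text
time_s: 3.9
tcp_pos: [0.6989, -0.0673, 0.216]
tcp_rot: [-1.553, 0.286, -0.287]
contact_force: [-0.4, -0.9, -0.3]
width: 0.0399
```

Request:
apply_moves([
  [[0, -8, 0, 0, 0, 0, 145], [0, -16, 0, 0, 0, 0, 145], [0, -24, 0, 0, 0, 0, 145], [0, -32, 0, 0, 0, 0, 145], [0, -40, 0, 0, 0, 0, 145], [0, -48, 0, 0, 0, 0, 145], [0, -56, 0, 0, 0, 0, 145], [0, -64, 0, 0, 0, 0, 145]],
])

```text
time_s: 4.7
tcp_pos: [0.6989, -0.0674, 0.2159]
tcp_rot: [-1.491, -0.588, 0.589]
contact_force: [-0.2, 0.5, 0.3]
width: 0.04
```

Request:
apply_moves([
  [[0, -8, 0, 0, 0, 0, 145], [0, -16, 0, 0, 0, 0, 145], [0, -24, 0, 0, 0, 0, 145], [0, -32, 0, 0, 0, 0, 145], [0, -40, 0, 0, 0, 0, 145], [0, -48, 0, 0, 0, 0, 145], [0, -52, 0, 0, 0, 0, 145]],
])

```text
time_s: 5.4
tcp_pos: [0.6989, -0.0676, 0.2156]
tcp_rot: [-1.167, -1.273, 1.275]
contact_force: [0.2, 0.3, -0.1]
width: 0.0401
```

```bash
python3 - <<'E'
from h import *
P=arm.camera_params("wrist"); o=arm.get_obs(); im=arm.get_image("wrist")
print(o["time_s"],o["tcp_pos"],R.from_rotvec(o["tcp_rot"]).as_matrix().round(4).tolist(),o["width"],o["qpos"])
np.savez("w2.npz",im=im,K=P["K"],T=P["world_from_camera"])
cv2.imwrite("pics/w2.png",im[:,:,::-1])
for n,z in dict(tray=.018,gap=.018,home=.018,stop=.018,foot_left=.018,foot_right=.018).items():
    for r in arm.tip_of(n,"wrist")[:2]:
        print(n,np.round(r["uv"],1),round(r["confidence"],2),np.round(at(r["uv"],P,z),4))
E
```

```text
5.4 [ 0.6989054  -0.0675849   0.21563866] [[-0.0881, -0.0003, -0.9961], [0.9961, -0.0013, -0.0881], [-0.0013, -1.0, 0.0004]] 0.04012579054444502 [ 0.4919767   0.67288504 -0.8076071   1.60533236  0.5323173   1.09641144
  1.20247153]
tray [345.5  91.6] 0.93 [ 0.5999 -0.0517  0.018 ]
tray [144.1  41.7] 0.9 [ 0.5702 -0.259   0.018 ]
gap [482.6  70.7] 0.85 [0.5671 0.0863 0.018 ]
home [543.6  75.3] 0.98 [0.566  0.1497 0.018 ]
stop [578.8  75.5] 0.81 [0.5629 0.1858 0.018 ]
foot_right [464.7 147.7] 0.9 [0.6459 0.0824 0.018 ]
foot_right [344.2  93.7] 0.73 [ 0.6021 -0.0529  0.018 ]
```

View pics/w2.png

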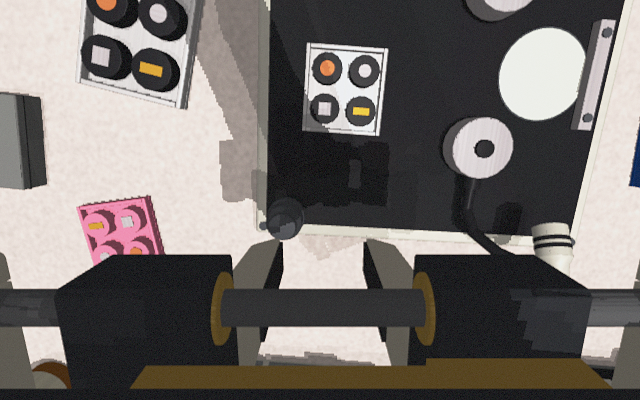

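```bash
python3 - <<'E'
import cv2
im=cv2.imread("pics/w2.png")
a=cv2.resize(im[0:150,440:640],None,fx=4,fy=4,interpolation=cv2.INTER_CUBIC)
b=cv2.resize(im[30:145,290:400],None,fx=5,fy=5,interpolation=cv2.INTER_CUBIC)
cv2.imwrite("pics/a.png",a);cv2.imwrite("pics/b.png",b)
E
```

```text
(no output)
```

View pics/a.png

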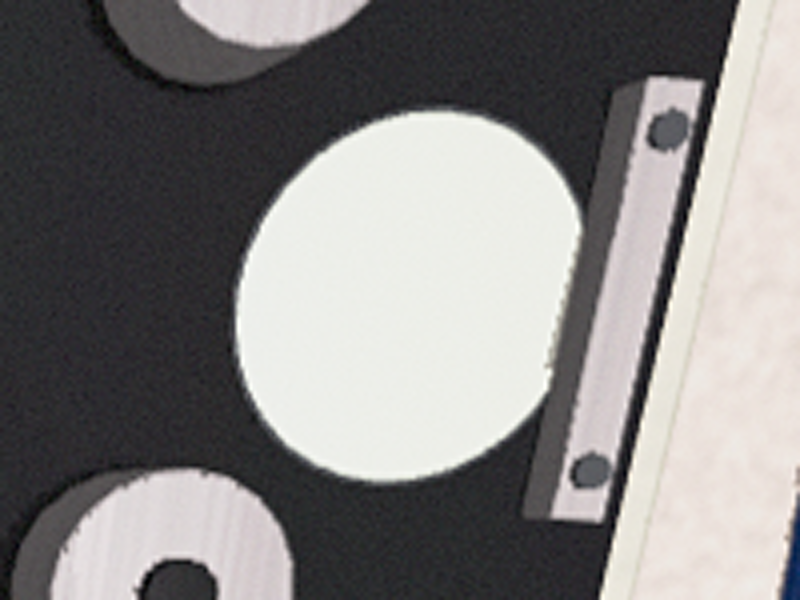

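View pics/b.png

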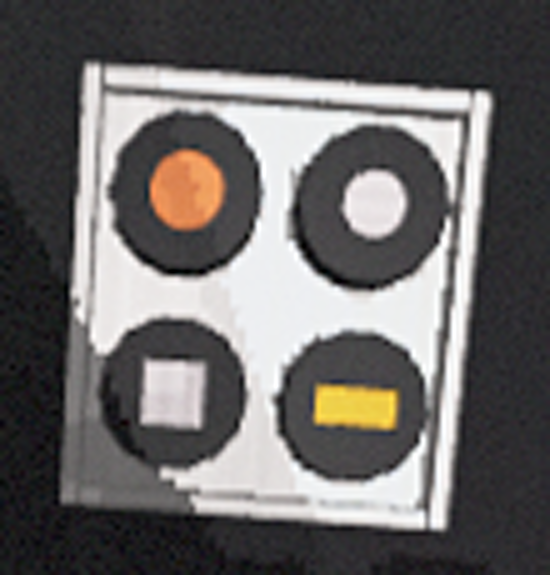

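```bash
cat > fit.py <<'E'
from h import *
from scipy.optimize import least_squares
def disc(im,P,seed):
    g=im.astype(int).min(2); m=(g>170).astype(np.uint8)
    n,l,s,c=cv2.connectedComponentsWithStats(m,connectivity=4)
    i=l[int(seed[1]),int(seed[0])]; print("disc area",s[i])
    cn=max(cv2.findContours((l==i).astype(np.uint8),cv2.RETR_EXTERNAL,cv2.CHAIN_APPROX_NONE)[0],key=len)[:,0,:]
    W=np.array([at(p,P,.018)[:2] for p in cn])
    f=lambda q:np.hypot(W[:,0]-q[0],W[:,1]-q[1])-q[2]
    r=least_squares(f,[*W.mean(0),.0445],loss="soft_l1",f_scale=.0004)
    return r.x
E
python3 - <<'E'
from fit import *
d=np.load("w2.npz"); im=d["im"]; P=dict(K=d["K"],world_from_camera=d["T"])
print("cam",P["world_from_camera"][:3,3])
h=disc(im,P,(540,75)); print("disc",h)
A=lambda u,v:(440+u/4,v/4); B=lambda u,v:(290+u/5,30+v/5)
s1=at(A(523,515),P,.018);s2=at(A(613,92),P,.018); print("stop",s1,s2,np.linalg.norm(s1-s2),(s1+s2)/2)
e=s1-s2 # toward -y stage? right foot side is +x world
yd=-(s1-s2)/np.linalg.norm(s1-s2); print("yaw of stage x from stop",np.degrees(np.arctan2(yd[1],yd[0]))-90)
for n,p in dict(TL=(85,62),TR=(492,92),BR=(446,530),BL=(60,505)).items(): print(n,at(B(*p),P,.032),at(B(*p),P,.018))
# edges of plate (white outer edge, top at .018)
for uv in [(257,228),(540,239),(268,0),(640-8,0)]: print(at(uv,P,.018))
# foot top
g=(im.astype(int).min(2)>120).astype(np.uint8)
n,l,s,c=cv2.connectedComponentsWithStats(g,connectivity=4)
i=l[165,470]; print(s[i]); cn=max(cv2.findContours((l==i).astype(np.uint8),cv2.RETR_EXTERNAL,cv2.CHAIN_APPROX_NONE)[0],key=len)[:,0,:]
W=np.array([at(p,P,.054)[:2] for p in cn])
r=least_squares(lambda q:np.hypot(W[:,0]-q[0],W[:,1]-q[1])-q[2],[*W.mean(0),.03],loss="soft_l1",f_scale=.0005); print("foot_right",r.x)
E
```

```text
cam [ 0.63275733 -0.07239843  0.40238027]
disc area [ 499   28   86   92 6134]
disc [0.5656564  0.14789107 0.04399543]
stop [0.61615692 0.19122079 0.018     ] [0.51330498 0.18734002 0.018     ] 0.10292513677193554 [0.56473095 0.1892804  0.018     ]
yaw of stage x from stop -267.8391658711114
TL [ 0.5590935  -0.09448978  0.032     ] [ 0.55630908 -0.09532481  0.018     ]
TR [ 0.55746103 -0.01497368  0.032     ] [ 0.5546149  -0.01280308  0.018     ]
BR [ 0.64141989 -0.0133191   0.032     ] [ 0.64174733 -0.01108596  0.018     ]
BL [ 0.64344652 -0.09304804  0.032     ] [ 0.64385056 -0.09382857  0.018     ]
[ 0.75619767 -0.13687698  0.018     ]
[0.74053863 0.18754558 0.018     ]
[ 0.52133542 -0.13650879  0.018     ]
[0.48974348 0.21967348 0.018     ]
[ 453  117   60   62 2599]
foot_right [0.64345164 0.08504751 0.02906556]
```

```bash
python3 - <<'E'
from fit import *
d=np.load("w2.npz"); im=d["im"]; P=dict(K=d["K"],world_from_camera=d["T"])
g=cv2.GaussianBlur(im,(3,3),0).astype(float).mean(2)
def yawline(pts):
    W=np.array([at(p,P,.018)[:2] for p in pts]).astype(np.float32)
    v=cv2.fitLine(W,cv2.DIST_HUBER,0,.001,.001).ravel()
    r=(W-v[2:])@np.array([-v[1],v[0]]); return np.degrees(np.arctan2(v[1],v[0])),len(W),r.std()*1e3,v[2:]
def cross(line,th=110): # first subpixel crossing index
    s=np.where((line[:-1]<th)!=(line[1:]<th))[0]
    return [i+(th-line[i])/(line[i+1]-line[i]) for i in s]
# left boundary: black to the right; scan from col 290 leftwards
L=[];
for v in range(2,200):
    c=cross(g[v,255:290]); 
    if c: L.append((255+c[-1],v))
print("left",yawline(L)); print(L[::40])
Rr=[]
for v in range(2,225):
    # right edge: scan from stop bar to right
    u0=int(615-(v)*0.26)+6 
    c=cross(g[v,u0:u0+30]) if u0<635 else []
    if c: Rr.append((u0+c[0],v))
print(Rr[::30]); print("right",yawline(Rr))
Bt=[]
for u in range(310,530):
    c=cross(g[200:250,u])
    if c: Bt.append((u,200+c[-1]))
print(Bt[::30]); print("bot",yawline(Bt))
E
```

```text
left (np.float32(1.9011084), 198, np.float32(0.4117432), array([ 0.6133315, -0.1328037], dtype=float32))
[(np.float64(270.1135135135135), 2), (np.float64(267.8611111111111), 42), (np.float64(267.1123595505618), 82), (np.float64(266.3098591549296), 122), (np.float64(266.5379746835443), 162)]
[(np.float64(623.4508196721312), 2), (np.float64(612.3139534883721), 32), (np.float64(606.1208791208791), 62), (np.float64(599.2552083333334), 92), (np.float64(592.259067357513), 122), (np.float64(588.364312267658), 152), (np.float64(581.3395522388059), 182), (np.float64(574.3544776119403), 212)]
right (np.float32(3.0618374), 223, np.float32(1.6740948), array([0.6285218, 0.2148755], dtype=float32))
[(310, np.float64(223.46666666666667)), (340, np.float64(225.260663507109)), (370, np.float64(239.22950819672133)), (400, np.float64(228.48706896551724)), (430, np.float64(230.00425531914894)), (460, np.float64(231.56170212765957)), (490, np.float64(238.9591836734694)), (520, np.float64(235.14572864321607))]
bot (np.float32(-88.44709), 220, np.float32(7.1265635), array([0.74271786, 0.02138005], dtype=float32))
```

```bash
python3 - <<'E'
from fit import *
d=np.load("w2.npz"); P=dict(K=d["K"],world_from_camera=d["T"])
W=np.array([at(p,P,.018)[:2] for p in [(310,223.47),(340,225.26),(400,228.49),(430,230.0),(460,231.56),(520,235.15)]])
print(W); p=np.polyfit(W[:,1],W[:,0],1); print(90-np.degrees(np.arctan(p[0])))
for a,b in [((270.1,2),(267.1,82)),((623.45,2),(574.35,212)),((606.12,62),(581.34,182))]:
    a=at(a,P,.018);b=at(b,P,.018); e=b-a; print(90+np.degrees(np.arctan2(e[1],e[0])))
E
```

```text
[[ 0.74547692 -0.07710228]
 [ 0.74456061 -0.04292521]
 [ 0.74230804  0.02561705]
 [ 0.74105409  0.05997917]
 [ 0.73985669  0.09442134]
 [ 0.73801015  0.16364636]]
91.82406927564027
90.67322704057666
91.8163580366811
93.35921713303334
```

The picture shows the tray at (346,90), the disc at (540,75), the stop bar on its right and the right foot at (478,148). Measurements, all consistent with the given sizes:

- **Stage:** yaw about 91.9°, gap at (0.568, 0.083).
- **Tray:** in the stage frame x -138, y -28 mm, yaw -0.7°.

It therefore needs a +28 mm side push first. I'll go down beside it.

Request:
apply_moves([
  [[0, 3.1, 0, 0.018, 0.03, 0.033, 145], [0, 3.1, 0, 0.018, 0.07, 0.033, 145], [0, 3.1, 0, 0.018, 0.11, 0.033, 145], [0, 3.1, 0, 0.018, 0.14, 0.033, 145], [0, 3.1, 0, 0.018, 0.17, 0.033, 145], [0, 3.1, 0, 0.018, 0.18, 0.033, 145], [0, 3.1, 0, 0.018, 0.18, 0.033, 145]],
])

```text
time_s: 6.45
tcp_pos: [0.6645, -0.0497, 0.0346]
tcp_rot: [-1.192, -1.231, 1.233]
contact_force: [0.1, 0.3, 0.4]
width: 0.0401
```

```bash
cat >> fit.py <<'E'
YAW=np.radians(91.9); XD=np.array([np.cos(YAW),np.sin(YAW)]); YD=np.array([-XD[1],XD[0]]); GAP=np.array([.5678,.0829])
def st(p): d=np.asarray(p)[:2]-GAP; return np.array([d@XD,d@YD])*1e3
def shot(name):
    P=arm.camera_params("wrist"); o=arm.get_obs(); im=arm.get_image("wrist")
    M=R.from_rotvec(o["tcp_rot"]).as_matrix()
    print("t",o["time_s"],"tcp stage mm",st(o["tcp_pos"]).round(1),"z",round(o["tcp_pos"][2],4),"toolx rel stage deg",round(np.degrees(np.arctan2(M[1,0],M[0,0])-YAW),2),"tilt",M[2].round(4),"F",o["contact_force"].round(1),"w",round(o["width"],4))
    np.savez(f"{name}.npz",im=im,K=P["K"],T=P["world_from_camera"]); cv2.imwrite(f"pics/{name}.png",im[:,:,::-1])
    return im,P
E
python3 - <<'E'
from fit import *
im,P=shot("w3")
E
```

```text
t 6.45 tcp stage mm [-135.8  -92.3] z 0.0346 toolx rel stage deg -0.09 tilt [ 0.     -1.      0.0022] F [0.1 0.3 0.4] w 0.0401
```

View pics/w3.png

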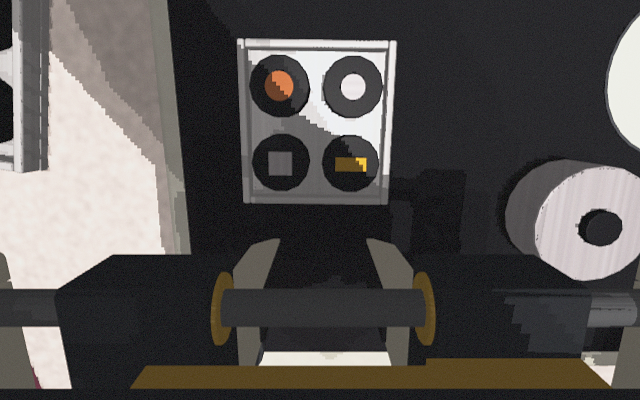

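The tray's near wall is at row about 204 and the fingertips at about (265,240) and (370,240), clear of it and centred. I'll lower the tips and push +y.

Request:
apply_moves([
  [[0, 0, 0, 0, 0.0105, 0, 145], [0, 0, 0, 0, 0.0105, 0.006, 145], [0, 0, 0, 0, 0.0105, 0.012, 145], [0, 0, 0, 0, 0.0105, 0.018, 145], [0, 0, 0, 0, 0.0105, 0.023, 145], [0, 0, 0, 0, 0.0105, 0.027, 145], [0, 0, 0, 0, 0.0105, 0.03, 145], [0, 0, 0, 0, 0.0105, 0.03, 145]],
])

```text
time_s: 7.3
tcp_pos: [0.6349, -0.0509, 0.0252]
tcp_rot: [-1.194, -1.232, 1.233]
contact_force: [0.5, 0.7, -1.3]
width: 0.0401
```

```bash
python3 - <<'E'
from fit import *
im,P=shot("w4")
E
```

```text
t 7.3 tcp stage mm [-135.9  -62.6] z 0.0252 toolx rel stage deg -0.08 tilt [-2.e-04 -1.e+00  1.e-04] F [ 0.5  0.7 -1.3] w 0.0401
```

View pics/w4.png

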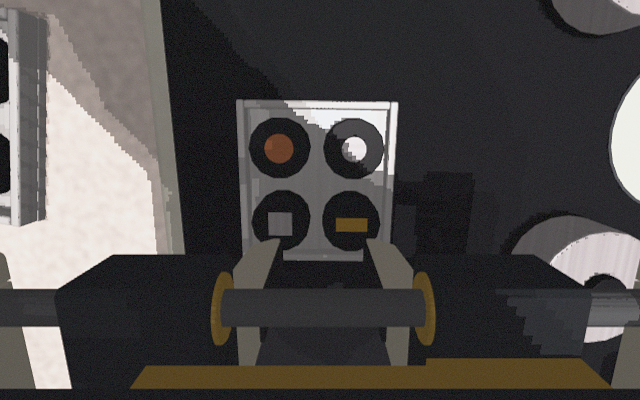

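```bash
python3 - <<'E'
from fit import *
for n,pts in dict(w3=[(237,39.5),(397,41),(387,203.5),(244,203.5)],w4=[(237,101),(398,102),(363,260.5),(284,260)]).items():
    d=np.load(n+".npz"); P=dict(K=d["K"],world_from_camera=d["T"])
    for p in pts: print(n,p,st(at(p,P,.032)).round(1),st(at(p,P,.018)).round(1))
    print(proj([*(GAP+XD*-.136+YD*-.0626),.0252],P))
E
```

```text
w3 (237, 39.5) [-177.3   14. ] [-180.4   17. ]
w3 (397, 41) [-97.9  13.2] [-95.1  16.2]
w3 (387, 203.5) [-99.4 -69.6] [-96.7 -72.8]
w3 (244, 203.5) [-178.3  -69.5] [-181.5  -72.7]
[320.67550001 188.8993579 ]
w4 (237, 101) [-177.    13.9] [-180.3   14.7]
w4 (398, 102) [-98.1  13.3] [-95.2  14.1]
w4 (363, 260.5) [-113.1  -69.7] [-111.4  -75.4]
w4 (284, 260) [-156.2  -69.3] [-157.9  -75. ]
[321.05582702 244.09466919]
```

```bash
python3 - <<'E'
from h import *
im=cv2.imread("pics/w4.png")
cv2.imwrite("pics/w4c.png",cv2.resize(im[90:300,210:430],None,fx=3.6,fy=2.8,interpolation=cv2.INTER_CUBIC))
s=arm.get_image("scene")[:,:,::-1]; cv2.imwrite("pics/s4.png",s)
cv2.imwrite("pics/s4c.png",cv2.resize(s[110:270,230:430],None,fx=4,fy=3.7,interpolation=cv2.INTER_CUBIC))
E
```

```text
(no output)
```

View pics/w4c.png

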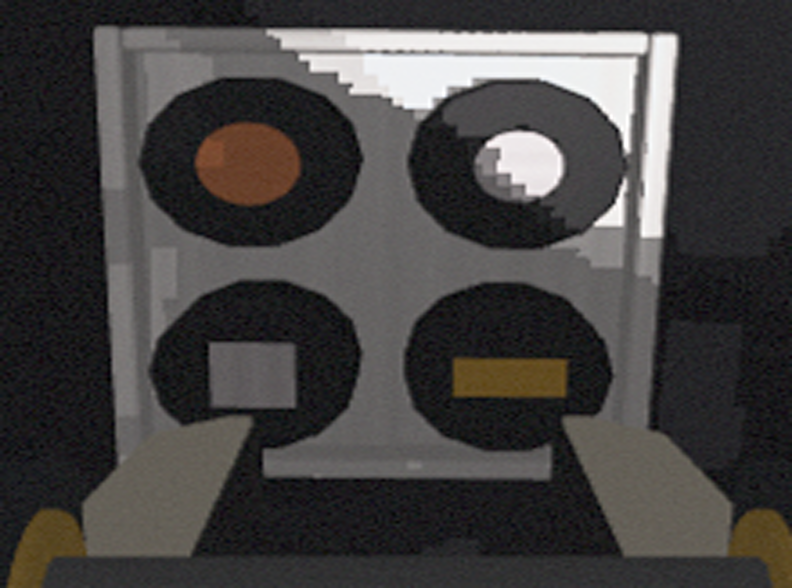

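View pics/s4c.png

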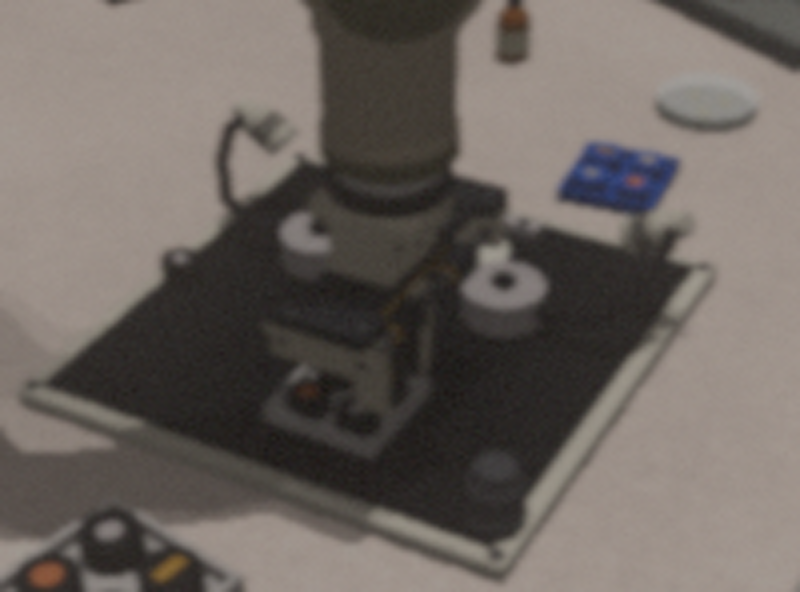

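```bash
python3 - <<'E'
from fit import *
d=np.load("w4.npz"); P=dict(K=d["K"],world_from_camera=d["T"])
print(P["world_from_camera"], st(P["world_from_camera"][:3,3]))
for z in (.018,.0252,.032,.04,.05,.06): print(z, [st(at(p,P,z)).round(1).tolist() for p in [(279.5,240),(252,243.5),(366,240),(394,244)]])
o=arm.get_obs(); print(o["qpos"],o["tau"].round(1),o["contact_force"],o["tcp_pos"],o["time_s"])
E
```

```text
[[-3.21471255e-02  9.70964041e-01  2.37055674e-01  5.68468926e-01]
 [ 9.99483034e-01  3.11167818e-02  8.08767916e-03 -5.22588312e-02]
 [ 4.76435949e-04  2.37193120e-01 -9.71462401e-01  2.11925762e-01]
 [ 0.00000000e+00  0.00000000e+00  0.00000000e+00  1.00000000e+00]] [-135.10670137    3.81265655]
0.018 [[-160.1, -62.6], [-176.2, -64.7], [-109.9, -62.7], [-93.6, -65.2]]
0.0252 [[-159.2, -60.2], [-174.7, -62.2], [-110.9, -60.2], [-95.1, -62.6]]
0.032 [[-158.3, -57.8], [-173.2, -59.8], [-111.8, -57.9], [-96.6, -60.2]]
0.04 [[-157.3, -55.1], [-171.5, -57.0], [-112.8, -55.1], [-98.3, -57.3]]
0.05 [[-156.0, -51.7], [-169.4, -53.4], [-114.1, -51.7], [-100.4, -53.8]]
0.06 [[-154.7, -48.2], [-167.3, -49.9], [-115.4, -48.3], [-102.6, -50.2]]
[ 0.40132482  0.79812141 -0.64807343  1.90141131  0.73846898  0.69720944
  0.90831188] [  0.1 -75.4 -11.1 -14.6  -0.    0.1  -0. ] [ 0.32077749 -0.32253084  0.28179693] [ 0.63534966 -0.05079742  0.02513309] 7.4
```

```bash
python3 - <<'E'
import cv2
im=cv2.imread("pics/w2.png")
cv2.imwrite("pics/w2c.png",cv2.resize(im[225:375,200:450],None,fx=3.2,fy=3.2,interpolation=cv2.INTER_CUBIC))
E
```

```text
(no output)
```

View pics/w2c.png

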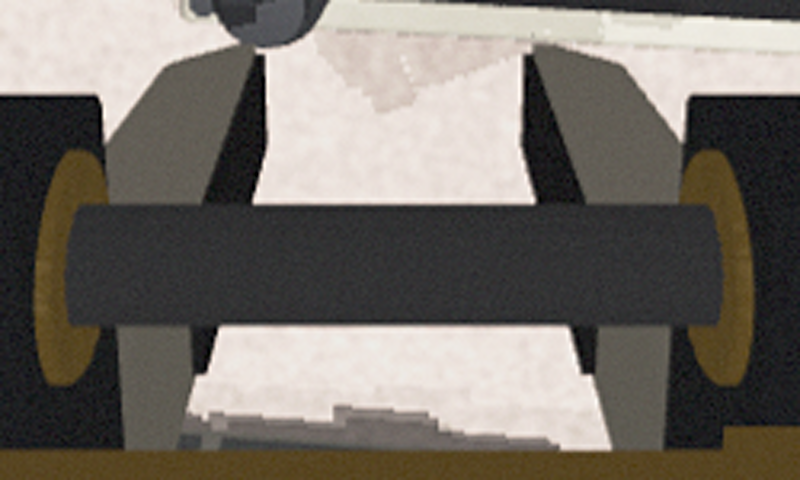

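```bash
python3 - <<'E'
from fit import *
P=arm.camera_params("scene"); im=cv2.imread("pics/s4.png")
o=arm.get_obs(); M=R.from_rotvec(o["tcp_rot"]).as_matrix(); t=o["tcp_pos"]
big=cv2.resize(im[170:250,270:370],None,fx=8,fy=7.5,interpolation=cv2.INTER_CUBIC)
for h,col in ((0,(0,0,255)),(.024,(0,255,0))):
  for s in (-1,1):
    poly=[]
    for a,b in ((.020,.0075),(.0375,.0075),(.0375,-.0075),(.020,-.0075)):
        p=t+M@np.array([s*a,-h,b]); uv=proj(p,P); poly.append([(uv[0]-270)*8,(uv[1]-170)*7.5])
    cv2.polylines(big,[np.int32(poly)],True,col,1)
# tray box
c=GAP+XD*-.138+YD*-.028
for z in (.018,.032):
    poly=[]
    for a,b in ((-.04,-.042),(.04,-.042),(.04,.042),(-.04,.042)):
        q=c+XD*a+YD*b; uv=proj([*q,z],P); poly.append([(uv[0]-270)*8,(uv[1]-170)*7.5])
    cv2.polylines(big,[np.int32(poly)],True,(255,255,0),1)
cv2.imwrite("pics/s4d.png",big)
E
```

```text
(no output)
```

View pics/s4d.png

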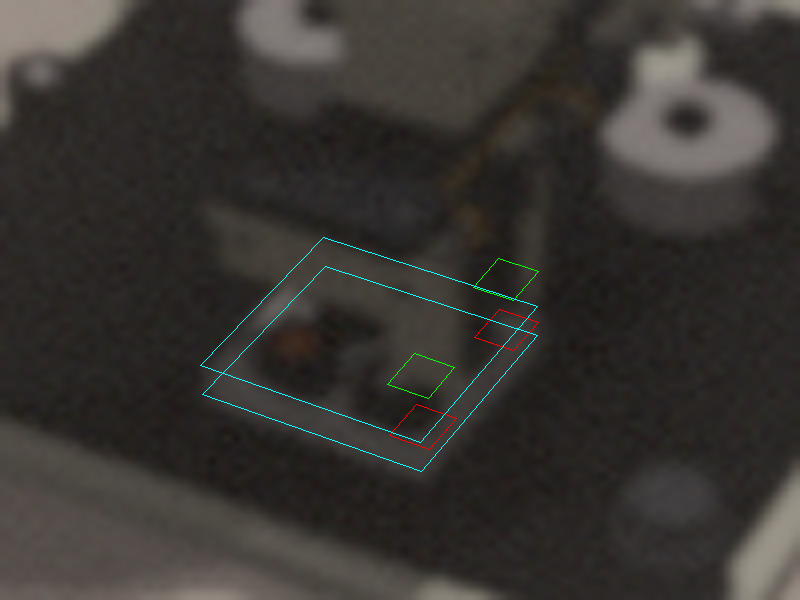

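The finger ends are about 23 mm higher than the reported TCP: the wrist view gives a pad spacing of 81 px for 40 mm, and the scene overlay agrees. The tips passed over the tray's near wall without touching it. I'll lift straight up and back out before doing anything else.

Request:
apply_moves([
  [[0, 0, 0, 0, -0.03, 0, 145], [0, 0, 0, 0, -0.03, 0, 145], [0, 0, 0, 0, -0.03, -0.035, 145], [0, 0, 0, 0, -0.03, -0.035, 145]],
])

```text
time_s: 7.8
tcp_pos: [0.6739, -0.0496, 0.0553]
tcp_rot: [-1.197, -1.235, 1.229]
contact_force: [-0.8, -0.2, 0.7]
width: 0.0403
```

```bash
python3 - <<'E'
from fit import *
# wrist0: open fingers at start
im=cv2.imread("pics/wrist0.png")
cv2.imwrite("pics/wr0c.png",cv2.resize(im[200:400,120:520],None,fx=2,fy=2,interpolation=cv2.INTER_CUBIC))
d=np.load("w2.npz"); T=d["T"];K=d["K"]; P=dict(K=K,world_from_camera=T)
tcp=np.array([0.6989054,-0.0675849,0.21563866]); M=np.array([[-0.0881,-0.0003,-0.9961],[0.9961,-0.0013,-0.0881],[-0.0013,-1.0,0.0004]])
for uvl,uvr in [((282.5,242),(364,242)),((279.5,239.5),(367,239.5))]:
    out=[]
    for uv in (uvl,uvr):
        o,dd=ray(uv,P); o=M.T@(o-tcp); dd=M.T@dd; out.append((o,dd))
    for h in (0,.01,.02,.024,.028):
        pts=[o+dd*((-h-o[1])/dd[1]) for o,dd in out]
        print(h,[p.round(4).tolist() for p in pts],"sep",round(pts[1][0]-pts[0][0],4))
E
```

```text
0 [[-0.0215, 0.0, 0.0012], [0.0241, 0.0, 0.0012]] sep 0.0456
0.01 [[-0.0203, -0.01, 0.0047], [0.0228, -0.01, 0.0047]] sep 0.0432
0.02 [[-0.0191, -0.02, 0.0082], [0.0216, -0.02, 0.0082]] sep 0.0407
0.024 [[-0.0187, -0.024, 0.0096], [0.0211, -0.024, 0.0096]] sep 0.0397
0.028 [[-0.0182, -0.028, 0.011], [0.0206, -0.028, 0.011]] sep 0.0388
0 [[-0.0232, 0.0, 0.0027], [0.0257, 0.0, 0.0027]] sep 0.0489
0.01 [[-0.0219, -0.01, 0.0061], [0.0244, -0.01, 0.0061]] sep 0.0463
0.02 [[-0.0206, -0.02, 0.0095], [0.023, -0.02, 0.0095]] sep 0.0436
0.024 [[-0.0201, -0.024, 0.0108], [0.0225, -0.024, 0.0109]] sep 0.0426
0.028 [[-0.0196, -0.028, 0.0122], [0.022, -0.028, 0.0122]] sep 0.0415
```

View pics/wr0c.png

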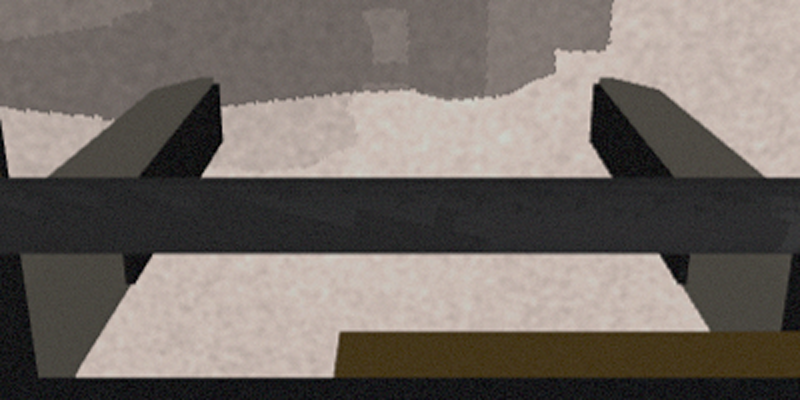

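Request:
apply_moves([
  [[0, 0, 0, 0, 0.03, 0, 145], [0, 0, 0, 0, 0.048, 0, 145], [0, 0, 0, 0, 0.051, 0.01, 145], [0, 0, 0, 0, 0.051, 0.018, 145], [0, 0, 0, 0, 0.051, 0.024, 145], [0, 0, 0, 0, 0.051, 0.03, 145], [0, 0, 0, 0, 0.051, 0.034, 145], [0, 0, 0, 0, 0.051, 0.034, 145]],
])

```text
time_s: 8.6
tcp_pos: [0.6361, -0.051, 0.0049]
tcp_rot: [-1.195, -1.233, 1.232]
contact_force: [-0.0, -0.5, -1.0]
width: 0.04
```

```bash
python3 - <<'E'
from fit import *
im,P=shot("w5")
E
```

```text
t 8.6 tcp stage mm [-136.1  -63.8] z 0.0049 toolx rel stage deg -0.09 tilt [-4.e-04 -1.e+00 -7.e-04] F [-0.  -0.5 -1. ] w 0.04
```

View pics/w5.png

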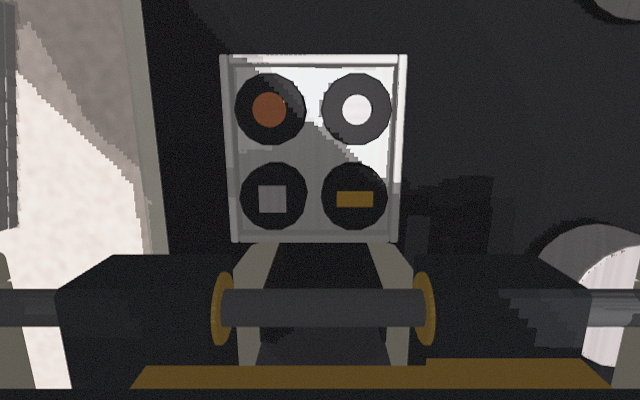

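```bash
python3 - <<'E'
from fit import *
d=np.load("w5.npz"); P=dict(K=d["K"],world_from_camera=d["T"])
for p in [(220,55),(407,55),(398,242),(232,242)]: print(p,st(at(p,P,.032)).round(1))
im=cv2.imread("pics/w5.png"); cv2.imwrite("pics/w5c.png",cv2.resize(im[40:260,205:425],None,fx=3.5,fy=2.7,interpolation=cv2.INTER_CUBIC))
E
```

```text
(220, 55) [-178.4   30.2]
(407, 55) [-99.5  30.1]
(398, 242) [-99.2 -53.1]
(232, 242) [-178.5  -53. ]
```

View pics/w5c.png

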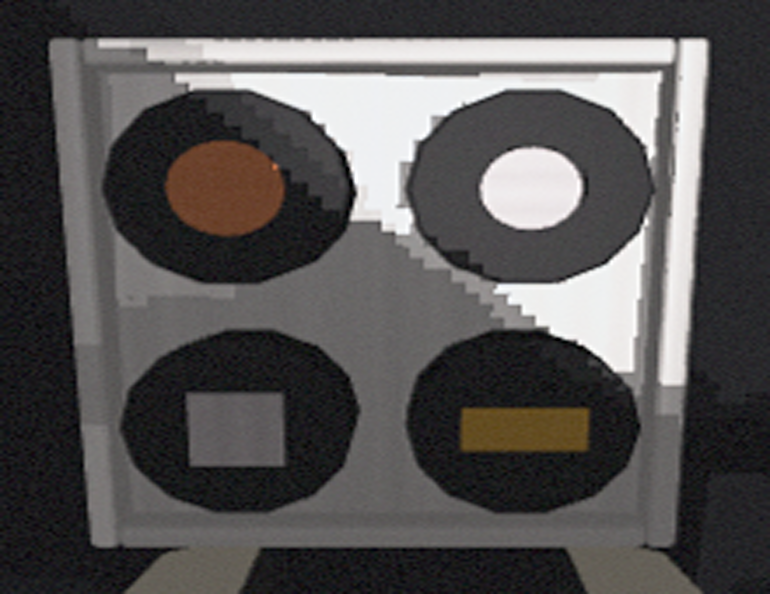

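The near wall now rests squarely against both tips, centre y about -11.5 mm. I'll push another 11.5 mm.

Request:
apply_moves([
  [[0, 0, 0, 0, 0, 0.004, 145], [0, 0, 0, 0, 0, 0.007, 145], [0, 0, 0, 0, 0, 0.0095, 145], [0, 0, 0, 0, 0, 0.0112, 145], [0, 0, 0, 0, 0, 0.0115, 145], [0, 0, 0, 0, 0, 0.0115, 145]],
])

```text
time_s: 9.25
tcp_pos: [0.6248, -0.0511, 0.0041]
tcp_rot: [-1.194, -1.233, 1.232]
contact_force: [2.5, 0.2, 1.6]
width: 0.0402
```

```bash
python3 - <<'E'
from fit import *
im,P=shot("w6")
im=cv2.imread("pics/w6.png"); cv2.imwrite("pics/w6c.png",cv2.resize(im[40:260,205:425],None,fx=3.5,fy=2.7,interpolation=cv2.INTER_CUBIC))
E
```

```text
t 9.25 tcp stage mm [-135.8  -52.5] z 0.0041 toolx rel stage deg -0.08 tilt [ 1.e-04 -1.e+00 -1.e-04] F [2.5 0.2 1.6] w 0.0402
```

View pics/w6.png

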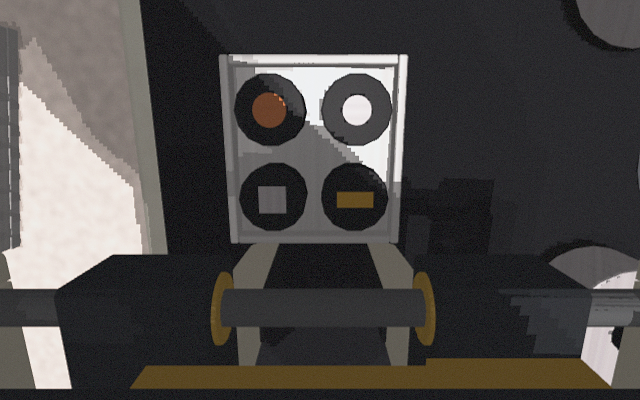

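View pics/w6c.png

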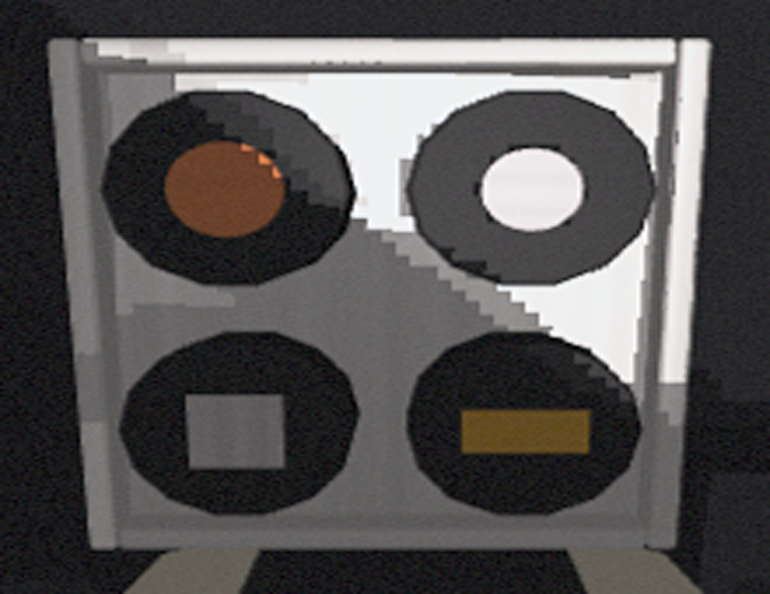

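Request:
apply_moves([
  [[0, 0, 0, 0, 0, -0.01, 145], [0, 0, 0, 0, 0, -0.03, 145], [0, 0, 0, 0, -0.045, -0.04, 145], [0, 0, 0, 0, -0.095, -0.04, 145], [0, 8, 0, 0.01, -0.14, -0.02, 145], [0, 16, 0, 0.02, -0.18, 0, 145], [0, 24, 0, 0.03, -0.22, 0.03, 145], [0, 32, 0, 0.036, -0.25, 0.052, 145]],
])

```text
time_s: 10.1
tcp_pos: [0.57, -0.0158, 0.2558]
tcp_rot: [-1.414, -0.809, 0.81]
contact_force: [1.7, -0.5, 1.1]
width: 0.0399
```

Request:
apply_moves([
  [[0, 8, 0, 0, 0, 0, 145], [0, 16, 0, 0, 0, 0, 145], [0, 24, 0, 0, 0, 0, 145], [0, 32, 0, 0, 0, 0, 145], [0, 40, 0, 0, 0, 0, 145], [0, 48, 0, 0, 0, 0, 145], [0, 56, 0, 0, 0, 0, 145], [0, 58, 0, 0, 0, 0, 145]],
])

```text
time_s: 10.9
tcp_pos: [0.571, -0.0167, 0.2536]
tcp_rot: [-1.571, -0.019, 0.023]
contact_force: [0.7, 0.8, -0.2]
width: 0.0402
```

```bash
python3 - <<'E'
from fit import *
im,P=shot("w7")
E
```

```text
t 10.9 tcp stage mm [-99.6   0.1] z 0.2536 toolx rel stage deg -90.36 tilt [-2.4e-03 -1.0e+00  2.0e-04] F [ 0.7  0.8 -0.2] w 0.0402
```

View pics/w7.png

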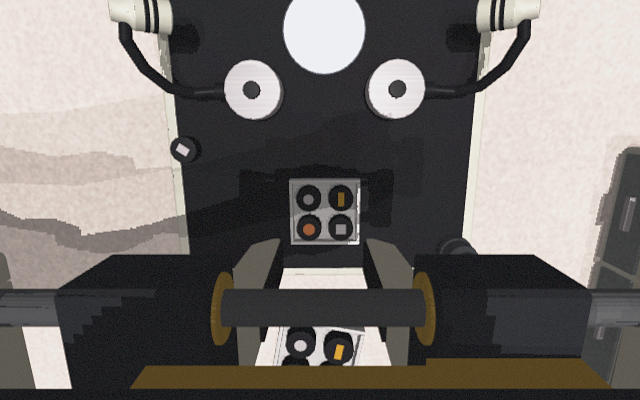

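```bash
cat >> fit.py <<'E'
def circ(im,P,seed,z,th=120,r0=.03):
    g=(im.astype(int).min(2)>th).astype(np.uint8)
    n,l,s,c=cv2.connectedComponentsWithStats(g,connectivity=4)
    i=l[int(seed[1]),int(seed[0])]
    cn=max(cv2.findContours((l==i).astype(np.uint8),cv2.RETR_EXTERNAL,cv2.CHAIN_APPROX_NONE)[0],key=len)[:,0,:]
    cn=cn[(cn[:,1]>1)]
    W=np.array([at(p,P,z)[:2] for p in cn])
    r=least_squares(lambda q:np.hypot(W[:,0]-q[0],W[:,1]-q[1])-q[2],[*W.mean(0),r0],loss="soft_l1",f_scale=.0005)
    return r.x
E
python3 - <<'E'
from fit import *
d=np.load("w7.npz"); im=d["im"]; P=dict(K=d["K"],world_from_camera=d["T"])
L=circ(im,P,(232,75),.054);Rr=circ(im,P,(380,75),.054);H=circ(im,P,(323,30),.018,150,.0445)
for n,c in dict(L=L,R=Rr,H=H).items(): print(n,c.round(4),st(c).round(1))
e=L[:2]-Rr[:2]; print("yaw",np.degrees(np.arctan2(e[1],e[0]))-90+360, "sep",np.hypot(*e), "mid",(L[:2]+Rr[:2])/2)
m=(L[:2]+Rr[:2])/2; e=H[:2]-m; print("yaw disc",np.degrees(np.arctan2(e[1],e[0])),np.hypot(*e))
im=cv2.imread("pics/w7.png"); cv2.imwrite("pics/w7c.png",cv2.resize(im[165:265,275:375],None,fx=7,fy=6,interpolation=cv2.INTER_CUBIC))
E
```

```text
L [0.4927 0.0804 0.029 ] [-0.  75.2]
R [0.6434 0.0853 0.0291] [ -0.2 -75.6]
H [0.566  0.1478 0.0444] [64.9 -0.3]
yaw 91.85090001027123 sep 0.1507912684926177 mid [0.5680463 0.0828163]
yaw disc 91.83281482607397 0.06499390129535328
```

View pics/w7c.png

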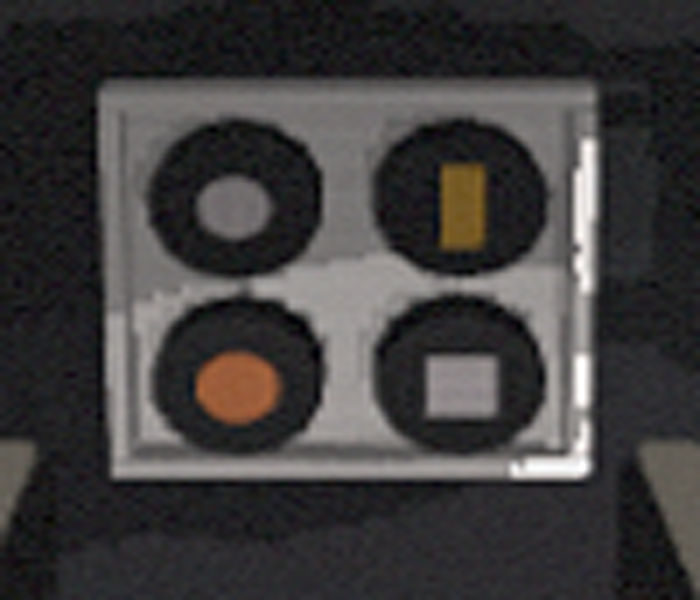

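```bash
python3 - <<'E'
from fit import *
d=np.load("w7.npz"); P=dict(K=d["K"],world_from_camera=d["T"])
C=[st(at((275+u/7,165+v/6),P,.032)) for u,v in [(98,82),(598,82),(590,478),(110,478)]]
print(np.round(C,1),np.mean(C,0))
o=arm.get_obs(); print(o["qpos"].round(2))
E
```

```text
[[ -97.6   41.2]
 [ -98.   -42.4]
 [-179.6  -42.6]
 [-179.2   41.4]] [-138.63194798   -0.59932633]
[ 0.26  0.39 -0.46  1.87  0.21  0.93 -0.26]
```

Feet, disc and tray agree to 0.4 mm: tray centre (-138.6, -0.6), square to the stage. Everything about the hand is consistently 20 mm above the nominal TCP, so the gripper body clears the feet. Next I'll go down behind the tray.

Request:
apply_moves([
  [[0, -0.3, 0, 0, 0, -0.045, 145], [0, -0.3, 0, 0, 0.02, -0.09, 145], [0, -0.3, 0, 0, 0.06, -0.112, 145], [0, -0.3, 0, 0, 0.11, -0.112, 145], [0, -0.3, 0, 0, 0.155, -0.112, 145], [0, -0.3, 0, 0, 0.2, -0.112, 145], [0, -0.3, 0, 0, 0.235, -0.112, 145], [0, -0.3, 0, 0, 0.249, -0.112, 145]],
])

```text
time_s: 11.75
tcp_pos: [0.5729, -0.1284, 0.0015]
tcp_rot: [-1.57, -0.025, 0.035]
contact_force: [0.3, 0.9, 0.0]
width: 0.0402
```

```bash
python3 - <<'E'
from fit import *
im,P=shot("w8")
E
```

```text
t 11.75 tcp stage mm [-211.3    1.9] z 0.0015 toolx rel stage deg -89.72 tilt [-0.006  -1.      0.0012] F [0.3 0.9 0. ] w 0.0402
```

View pics/w8.png

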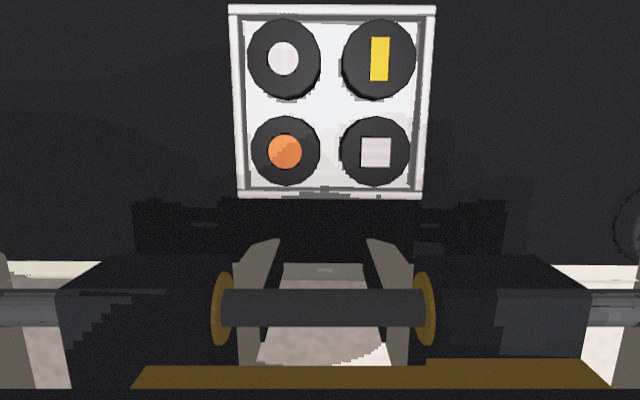

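Request:
apply_moves([
  [[0, 0, 0, 0, 0, 0.005, 145], [0, 0, 0, 0, 0, 0.008, 145], [0, 0, 0, 0, 0, 0.008, 145]],
])

```text
time_s: 12.1
tcp_pos: [0.576, -0.1201, 0.0069]
tcp_rot: [-1.571, -0.032, 0.028]
contact_force: [0.1, 0.2, 0.5]
width: 0.0403
```

```bash
python3 - <<'E'
from fit import *
im,P=shot("w9")
E
```

```text
t 12.1 tcp stage mm [-203.2   -1.5] z 0.0069 toolx rel stage deg -89.73 tilt [ 2.7e-03 -1.0e+00 -2.0e-04] F [0.1 0.2 0.5] w 0.0403
```

Request:
apply_moves([
  [[0, 0.3, 0, -0.001, 0.002, 0.006, 145], [0, 0.3, 0, -0.001, 0.002, 0.014, 145], [0, 0.3, 0, -0.001, 0.002, 0.025, 145], [0, 0.3, 0, -0.001, 0.002, 0.038, 145], [0, 0.3, 0, -0.001, 0.002, 0.052, 145], [0, 0.3, 0, -0.001, 0.002, 0.065, 145], [0, 0.3, 0, -0.001, 0.002, 0.074, 145], [0, 0.3, 0, -0.001, 0.002, 0.08, 145]],
])

```text
time_s: 12.95
tcp_pos: [0.5708, -0.0395, 0.0031]
tcp_rot: [-1.571, -0.026, 0.026]
contact_force: [0.5, -2.9, 3.0]
width: 0.0404
```

Request:
apply_moves([
  [[0, 0, 0, 0, 0, 0.001, 145]],
])

```text
time_s: 13.05
tcp_pos: [0.5708, -0.0385, 0.003]
tcp_rot: [-1.57, -0.026, 0.026]
contact_force: [0.4, -1.3, -0.1]
width: 0.0401
```

```bash
python3 - <<'E'
from fit import *
im,P=shot("w10")
E
```

```text
t 13.05 tcp stage mm [-121.4    1.1] z 0.003 toolx rel stage deg -90.0 tilt [-2.e-04 -1.e+00  5.e-04] F [ 0.4 -1.3 -0.1] w 0.0401
```

View pics/w10.png

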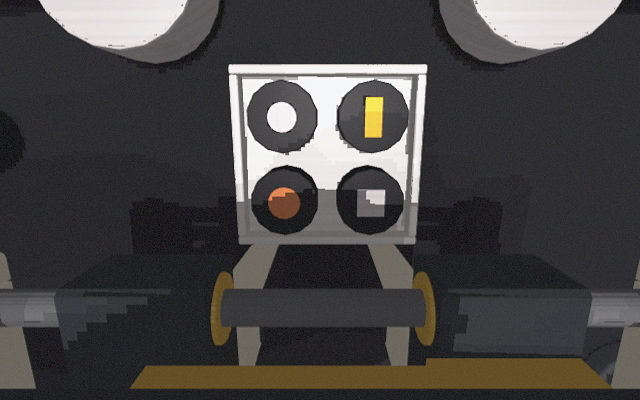

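```bash
python3 - <<'E'
from fit import *
d=np.load("w10.npz"); im=d["im"];P=dict(K=d["K"],world_from_camera=d["T"])
g=cv2.GaussianBlur(im,(3,3),0).astype(float).mean(2)
def edges(v,a,b):
    r=np.diff(g[v,a:b]); return a+np.argmax(r)+.5
def edges2(v,a,b):
    r=np.diff(g[v,a:b]); return a+np.argmin(r)+.5
for v in (68,90,120,150,180,210):
    l=edges(v,218,250); r=edges2(v,405,435)
    print(v,l,r,st(at((l,v),P,.032)).round(1),st(at((r,v),P,.032)).round(1))
for u in (245,280,320,360,400):
    t=55+np.argmax(np.diff(g[55:85,u]))+.5; print(u,t,st(at((u,t),P,.032)).round(1))
# foot top circle arcs (top edge of white at .054)
for seed in ((110,20),(545,20)):
    print(circ(im,P,seed,.054,th=150), st(circ(im,P,seed,.054,th=150)).round(1))
E
```

```text
68 227.5 426.5 [-33.2  42.1] [-33.1 -41.6]
90 229.5 424.5 [-42.   41.8] [-41.9 -41.3]
120 230.5 422.5 [-54.4  42.2] [-54.4 -41.3]
150 232.5 420.5 [-67.3  42.1] [-67.3 -41.3]
180 234.5 419.5 [-80.7  42. ] [-80.7 -41.7]
210 236.5 417.5 [-94.8  41.9] [-94.7 -41.7]
245 63.5 [-31.4  34.7]
280 63.5 [-31.4  20. ]
320 63.5 [-31.4   3.2]
360 63.5 [-31.4 -13.6]
400 63.5 [-31.4 -30.3]
[0.49288005 0.08011221 0.02922988] [-0.3 75. ]
[0.64351056 0.08494807 0.02912388] [ -0.5 -75.7]
```

Tray centre y is +0.3 against the feet's midline at -0.35, and it is square, so it fits. I'll push on through the gap.

Request:
apply_moves([
  [[0, 0, 0, 0, -0.001, 0.006, 145], [0, 0, 0, 0.0003, -0.001, 0.016, 145], [0, 0, 0, 0.0006, -0.001, 0.028, 145], [0, 0, 0, 0.0006, -0.001, 0.04, 145], [0, 0, 0, 0.0006, -0.001, 0.052, 145], [0, 0, 0, 0.0006, -0.001, 0.062, 145], [0, 0, 0, 0.0006, -0.001, 0.069, 145], [0, 0, 0, 0.0006, -0.001, 0.072, 145]],
])

```text
time_s: 13.9
tcp_pos: [0.5692, 0.0332, 0.0041]
tcp_rot: [-1.571, -0.026, 0.026]
contact_force: [-0.6, -2.0, 0.8]
width: 0.0401
```

```bash
python3 - <<'E'
from fit import *
im,P=shot("w11")
E
```

```text
t 13.9 tcp stage mm [-49.7   0.3] z 0.0041 toolx rel stage deg -90.02 tilt [ 0.e+00 -1.e+00  1.e-04] F [-0.6 -2.   0.8] w 0.0401
```

View pics/w11.png

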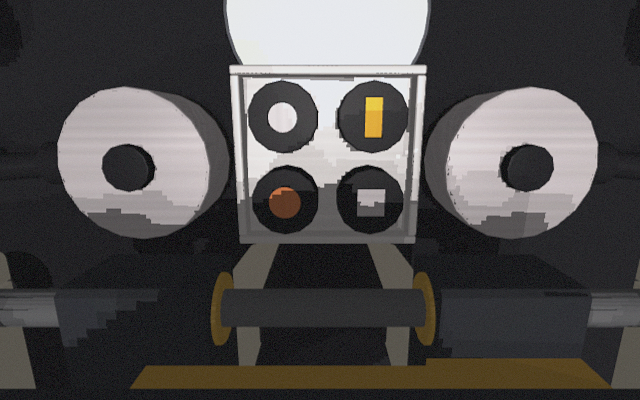

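The tray is between the feet, with nearly equal dark gaps at about cols 228 and 428. I'll continue to just short of the stop.

Request:
apply_moves([
  [[0, 0, 0, 0, 0, 0.006, 145], [0, 0, 0, 0, 0, 0.016, 145], [0, 0, 0, 0, 0, 0.027, 145], [0, 0, 0, 0, 0, 0.038, 145], [0, 0, 0, 0, 0, 0.047, 145], [0, 0, 0, 0, 0, 0.053, 145], [0, 0, 0, 0, 0, 0.057, 145], [0, 0, 0, 0, 0, 0.058, 145]],
])

```text
time_s: 14.75
tcp_pos: [0.5673, 0.0906, 0.0041]
tcp_rot: [-1.571, -0.025, 0.025]
contact_force: [-0.5, -0.3, 0.8]
width: 0.0403
```

```bash
python3 - <<'E'
from fit import *
im,P=shot("w12")
E
```

```text
t 14.75 tcp stage mm [7.7 0.3] z 0.0041 toolx rel stage deg -90.05 tilt [-0. -1.  0.] F [-0.5 -0.3  0.8] w 0.0403
```

View pics/w12.png

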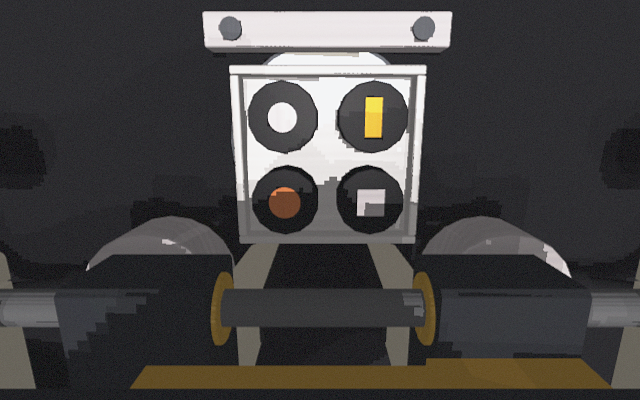

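The tray is a few mm short of the bar (bar face row about 52, tray front row about 65). I'll make the final approach in small steps.

Request:
apply_moves([
  [[0, 0, 0, 0, 0, 0.002, 145], [0, 0, 0, 0, 0, 0.004, 145], [0, 0, 0, 0, 0, 0.005, 145], [0, 0, 0, 0, 0, 0.006, 145], [0, 0, 0, 0, 0, 0.006, 145]],
])

```text
time_s: 15.3
tcp_pos: [0.5672, 0.0963, 0.0041]
tcp_rot: [-1.571, -0.025, 0.025]
contact_force: [0.6, -2.6, 0.9]
width: 0.0402
```

Request:
apply_moves([
  [[0, 0, 0, 0, 0, 0.0005, 145], [0, 0, 0, 0, 0, 0.001, 145]],
])

```text
time_s: 15.5
tcp_pos: [0.5672, 0.097, 0.0041]
tcp_rot: [-1.571, -0.025, 0.025]
contact_force: [1.2, -2.7, 1.0]
width: 0.0403
```

```bash
python3 - <<'E'
from fit import *
im,P=shot("w13")
im=cv2.imread("pics/w13.png"); cv2.imwrite("pics/w13c.png",cv2.resize(im[0:100,195:460],None,fx=3,fy=4,interpolation=cv2.INTER_CUBIC))
E
```

```text
t 15.5 tcp stage mm [14.1  0.2] z 0.0041 toolx rel stage deg -90.1 tilt [-1.e-04 -1.e+00 -1.e-04] F [ 1.2 -2.7  1. ] w 0.0403
```

View pics/w13c.png

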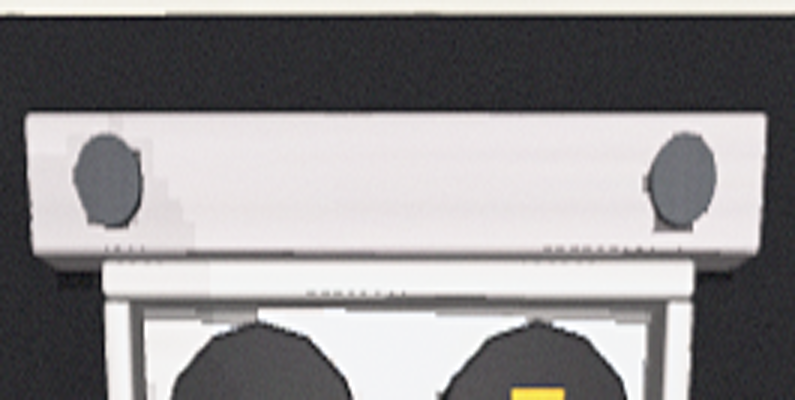

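Request:
apply_moves([
  [[0, 0, 0, 0, 0, 0.0005, 145], [0, 0, 0, 0, 0, 0.001, 145]],
])

```text
time_s: 15.75
tcp_pos: [0.5671, 0.0977, 0.0041]
tcp_rot: [-1.571, -0.024, 0.025]
contact_force: [0.6, -3.7, 1.1]
width: 0.0406
```

Request:
apply_moves([
  [[0, 0, 0, 0, 0, 0.0005, 145], [0, 0, 0, 0, 0, 0.001, 145]],
])

```text
time_s: 15.95
tcp_pos: [0.5671, 0.0977, 0.0041]
tcp_rot: [-1.572, -0.024, 0.024]
contact_force: [1.1, -8.0, 1.4]
width: 0.04
```

Request:
apply_moves([
  [[0, 0, 0, 0, 0, 0.0005, 145], [0, 0, 0, 0, 0, 0.001, 145], [0, 0, 0, 0, 0, 0.001, 145]],
])

```text
time_s: 16.25
tcp_pos: [0.567, 0.0977, 0.0041]
tcp_rot: [-1.573, -0.023, 0.024]
contact_force: [0.9, -8.7, 1.7]
width: 0.0401
```

```bash
python3 - <<'E'
from fit import *
im,P=shot("w14")
im=cv2.imread("pics/w14.png"); cv2.imwrite("pics/w14c.png",cv2.resize(im[0:250,195:460],None,fx=3,fy=2.4,interpolation=cv2.INTER_CUBIC))
E
```

```text
t 16.25 tcp stage mm [14.8  0.3] z 0.0041 toolx rel stage deg -90.18 tilt [-7.0e-04 -1.0e+00 -2.7e-03] F [ 0.9 -8.7  1.7] w 0.0401
```

View pics/w14c.png

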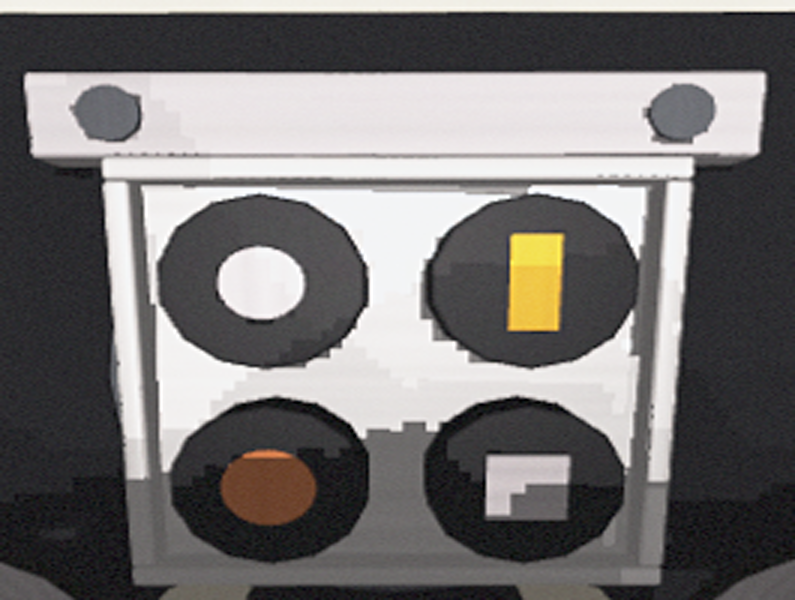

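The tray is flush along the bar, with 8 to 9 N of contact force and no further motion. I'll back straight out, then lift.

Request:
apply_moves([
  [[0, 0, 0, 0, 0, -0.004, 145], [0, 0, 0, 0, 0, -0.012, 145], [0, 0, 0, 0, 0, -0.03, 145], [0, 0, 0, 0, 0, -0.06, 145], [0, 0, 0, 0, -0.02, -0.085, 145], [0, 0, 0, 0, -0.06, -0.09, 145], [0, 0, 0, 0, -0.105, -0.09, 145], [0, 0, 0, 0, -0.15, -0.09, 145]],
])

```text
time_s: 17.1
tcp_pos: [0.5695, 0.0098, 0.1555]
tcp_rot: [-1.57, -0.024, 0.025]
contact_force: [1.1, -0.8, -0.4]
width: 0.0402
```

Request:
apply_moves([
  [[0, 0, 0, 0, -0.04, 0.03, 145], [0, 0, 0, 0, -0.08, 0.06, 145], [0, 0, 0, 0, -0.1, 0.08, 145], [0, 0, 0, 0, -0.1, 0.08, 145]],
])

```text
time_s: 17.5
tcp_pos: [0.5685, 0.0942, 0.2575]
tcp_rot: [-1.568, -0.033, 0.024]
contact_force: [0.5, 0.8, 0.1]
width: 0.0399
```

```bash
python3 - <<'E'
from fit import *
im,P=shot("w15")
cv2.imwrite("pics/t15.png",cv2.resize(arm.get_image("top")[125:290,240:470,::-1],None,fx=3.4,fy=3.4,interpolation=cv2.INTER_CUBIC))
E
```

```text
t 17.5 tcp stage mm [11.2 -1.1] z 0.2575 toolx rel stage deg -89.83 tilt [ 0.0061 -1.      0.0027] F [0.5 0.8 0.1] w 0.0399
```

View pics/w15.png

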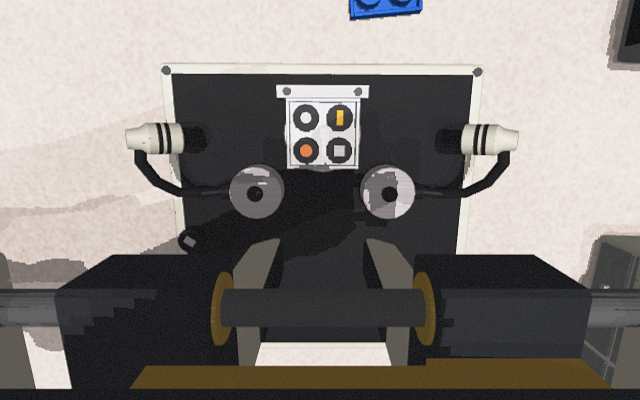

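View pics/t15.png

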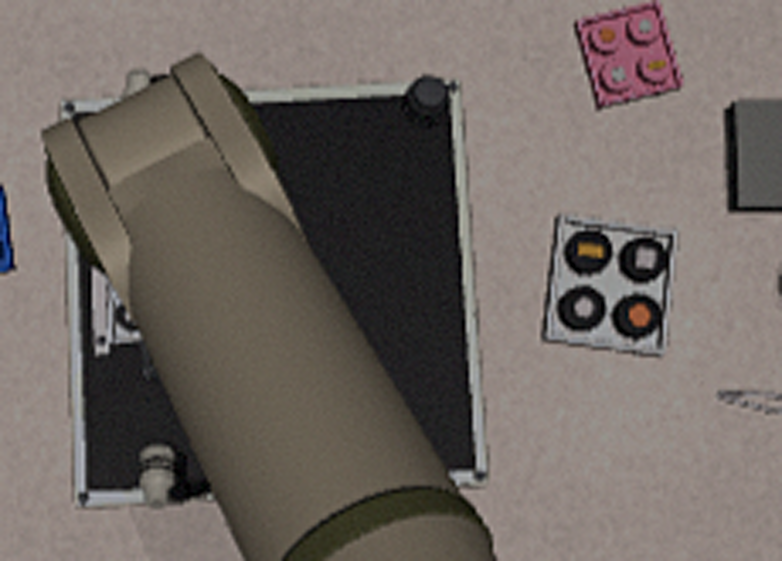

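```bash
python3 - <<'E'
from fit import *
im,P=shot("w16"); g=cv2.GaussianBlur(im,(3,3),0).astype(float).mean(2)
for v in (110,125,140,155):
    l=275+np.argmax(np.diff(g[v,275:300]))+.5; r=345+np.argmin(np.diff(g[v,345:372]))+.5
    a,b=st(at((l,v),P,.032)),st(at((r,v),P,.032)); print(v,a.round(1),b.round(1),((a+b)/2).round(2))
for seed in ((240,190),(400,185)): print(st(circ(im,P,seed,.054,th=80)).round(1))
b=cv2.imread("pics/w16.png")[75:185,265:380]; cv2.imwrite("pics/w16c.png",cv2.resize(b,None,fx=6.5,fy=5.4,interpolation=cv2.INTER_CUBIC))
E
```

```text
t 17.6 tcp stage mm [6.9 0.5] z 0.2538 toolx rel stage deg -90.04 tilt [ 2.e-04 -1.e+00 -4.e-04] F [-0.2 -1.1 -0.9] w 0.0399
110 [86.1 40.9] [ 86.1 -41.9] [86.09 -0.46]
125 [69.8 42.5] [ 69.7 -43.4] [69.75 -0.47]
140 [53.1 40.6] [ 53.1 -42.7] [53.09 -1.06]
155 [36.1 41. ] [ 36.1 -42. ] [36.09 -0.51]
[ 1.2 74. ]
[  0.3 -75.7]
```

View pics/w16c.png

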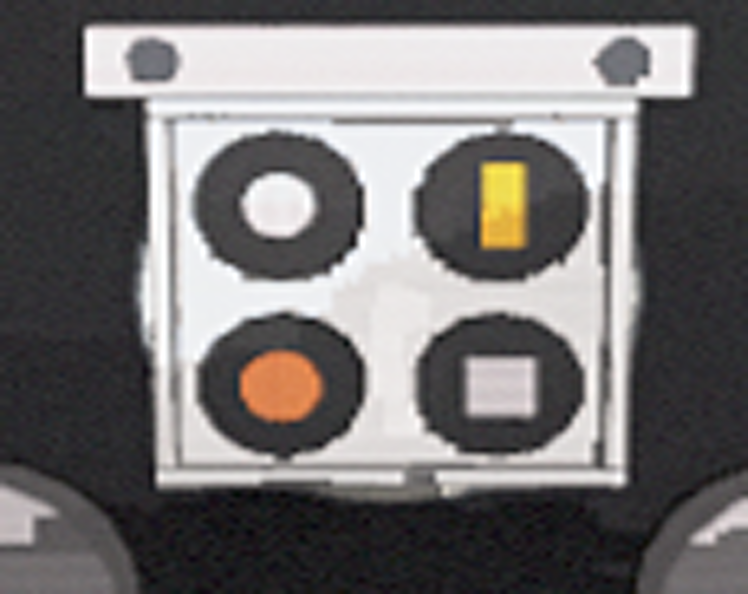

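The tray is flush to the bar and centred: bar middle at 391 and tray middle at 393 in the crop, about 0.3 mm. I'll draw the hand further away, then hand in.

Request:
apply_moves([
  [[0, 0, 0, 0, -0.02, -0.04, 145], [0, 0, 0, 0, -0.04, -0.08, 145], [0, 0, 0, 0, -0.05, -0.12, 145], [0, 0, 0, 0, -0.05, -0.14, 145], [0, 0, 0, 0, -0.05, -0.14, 145], [0, 0, 0, 0, -0.05, -0.14, 145]],
])

```text
time_s: 18.25
tcp_pos: [0.571, -0.0507, 0.3026]
tcp_rot: [-1.57, -0.021, 0.025]
contact_force: [0.5, 0.5, 0.3]
width: 0.0405
```

```bash
python3 - <<'E'
from fit import *
im,P=shot("w17")
print(arm.hand_in())
E
```

```text
t 18.25 tcp stage mm [-133.7    1.2] z 0.3026 toolx rel stage deg -90.2 tilt [-2.6e-03 -1.0e+00  5.0e-04] F [0.5 0.5 0.3] w 0.0405
the job is handed in; nothing more can be done
None
```

View pics/w17.png

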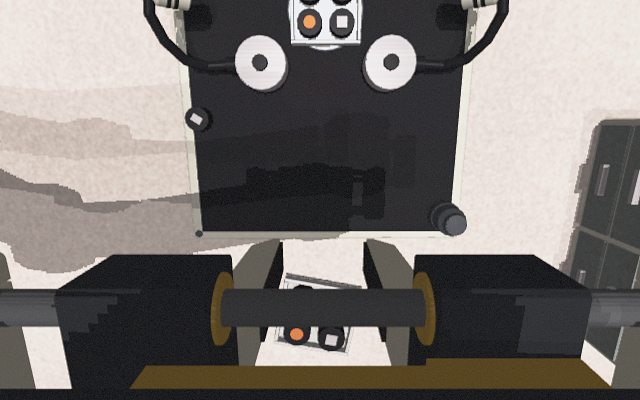

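The smaller silver tray is home against the stop bar, square and centred. I pushed it sideways 28 mm onto the gap's centre line with two fingertips. I then pushed it from behind, straight through the gap, until it stopped against the bar at 8–9 N. The hand backed out and up, and I handed the job in at 18.3 s of the 64 s.

**Last checks:**
- The tray was flush along the bar. Its middle was within about 0.5 mm of the bar's and the feet's midline, and its yaw was near 0.
- The spare mount, objective, feet, larger tray and pink tray looked unmoved. I did not check the rest closely.
- The force on the tool was near 0 with the hand clear.

**What disagreed:**
- **Finger length:** the fingertips really end about 20 mm above the reported TCP. My first side approach therefore passed over the tray's near wall, so the tips were briefly above the tray although the task said not to reach over into it. By estimate they stayed about 6–8 mm above the specimens. There was no contact force and the tray did not move. I lifted out and corrected the height.
- **Last foot fit:** with the left foot's top shaded, its fit was about 1.5 mm off. Earlier unshaded fits agreed with the given sizes to within 0.5 mm.

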